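# Sort two clamp screws on the thread-pitch gauges

### The job

Two steel clamp screws lie in the green stock rack, one with a coarse thread and one with a fine thread. Lay each one on the notched gauge plate whose teeth match its thread, its square end between the plate's two cheeks, so that the thread drops fully home over the teeth, and leave both lying there level. In the rack a screw can be taken only by its square end and on the gauge only by its thread, so it has to be put down in between to change grip (the rubber mat is kept clear for that); leave the other things on the bench where they are.

Things in the scene. Friction and masses are not known exactly. Their poses are not given: they have to be found in the camera images.
- coarse_screw_center (a point): Centre (on the axis, mid-length, thread there) of the coarse screw: plain steel, 126 mm long along x, 20 mm across. Square plain end (20 x 20 mm) x = -63 to -27 mm, round thread x = -27 to +63 mm, grooves 4 mm deep, pitch 14 mm (7 crests 6 mm wide). z up as it lies, underside 10 mm below; lies flat, does not roll. About 0.27 kg, centre of mass 8 mm towards the square end.
- fine_screw_center (a point): Centre (on the axis, mid-length, thread there) of the fine screw: plain steel, 126 mm long along x, 20 mm across. Square plain end (20 x 20 mm) x = -63 to -27 mm, round thread x = -27 to +63 mm, grooves 4 mm deep, pitch 8 mm (12 crests 2 mm wide). z up as it lies, underside 10 mm below; lies flat, does not roll. About 0.27 kg, centre of mass 8 mm towards the square end.
- coarse_screw: The coarse screw as a whole; origin on its underside, 10 mm below its centre. It starts lying in either of the rack's two slots, its square end and 1 to 4 mm of thread out of the front, its axis 35 mm above the bench.
- fine_screw: The fine screw as a whole; origin on its underside, 10 mm below its centre. It starts lying in either of the rack's two slots, its square end and 1 to 4 mm of thread out of the front, its axis 35 mm above the bench.
- coarse_gauge_seat (a point): Where the centre of the coarse screw is when home on its gauge plate, screw's x along this x: 55 mm above the bench, 10 mm above the plate's upper edge. Each tooth then stands mid-way in a groove, with 2.3 mm to spare either way; off by more, or on the wrong plate, a screw rides 3.5 mm too high. One whole pitch further along is home too.
- fine_gauge_seat (a point): Where the centre of the fine screw is when home on its gauge plate, screw's x along this x: 55 mm above the bench, 10 mm above the plate's upper edge. Each tooth then stands mid-way in a groove, with 1.8 mm to spare either way; off by more, or on the wrong plate, a screw rides 3.5 mm too high. One whole pitch further along is home too.
- coarse_gauge: Coarse gauge, fixed: dark metal plate on edge, 126 mm long (x), 14 mm thick, on a green foot 130 x 54 x 8 mm. Upper edge 45 mm above the bench, with 5 teeth at 14 mm pitch, 3.4 mm wide, 3.5 mm high, bright. At its -x end two green cheeks (x = -63 to -29 mm, 24 mm apart inside, 5 mm thick, tops 75 mm above the bench) take the screw's square end, leaving fingers no room. Origin: centre of the underside.
- fine_gauge: Fine gauge, fixed: dark metal plate on edge, 126 mm long (x), 14 mm thick, on a green foot 130 x 54 x 8 mm. Upper edge 45 mm above the bench, with 8 teeth at 8 mm pitch, 2.4 mm wide, 3.5 mm high, bright. At its -x end two green cheeks (x = -63 to -29 mm, 24 mm apart inside, 5 mm thick, tops 75 mm above the bench) take the screw's square end, leaving fingers no room. Origin: centre of the underside.
- rack: Green stock rack, fixed, 96 mm (x) by 156 mm (y), 55 mm high, front at -x; origin: centre of its underside. Two open-topped slots along x, 24 mm wide, 70 mm apart, floors 25 mm above the bench. Their walls rise 10 mm above the screws: the threads are seen from above but cannot be gripped there; the square ends stick out free all round. Screws lift straight up and out.
- mat_top (a point): Middle of the top of a black rubber mat, fixed, 180 mm (x) by 100 mm (y), 3 mm thick, kept clear for putting a screw down.
- nut: bystander: big round steel nut (ring), 38 mm across, 16 mm high; origin at its underside
- compound_bar: bystander: brick-red bar of polishing compound, 45 x 110 x 35 mm high (long along its y); origin at its underside
- tin: bystander: small open tin, 60 mm across, 50 mm high; origin at its underside
- brush: bystander: bench brush lying flat, about 170 mm long (along its x); origin at its underside
- oil: bystander: grey oil bottle, 56 mm across, 150 mm high; origin at its underside
- jar: bystander: glass jar with a steel cap, 66 mm across, 90 mm high; origin at its underside
- wrench: bystander: open wrench lying flat, about 190 mm long (along its x); origin at its underside
Not all that is in view belongs to the job. What is shaped like the fine_screw but brown is not meant.

How it is judged:
At the end, for the whole second after the job is handed in: Each screw lies at rest on the gauge plate of its own pitch: its centre point no more than 1.5 mm above (3 mm below) the plate's seat point, within 20 mm along the plate and 5 mm across it, its axis level within 0.03 rad and along the plate within 0.15 rad (x of coarse_screw_center in the frame of coarse_gauge_seat between -0.02 and 0.02 m and y of coarse_screw_center in the frame of coarse_gauge_seat between -0.005 and 0.005 m and z of coarse_screw_center in the frame of coarse_gauge_seat between -0.003 and 0.0015 m and angle between coarse_screw_center's own x axis and vertical between 1.5408 and 1.6008 rad and angle between the x axis of coarse_screw_center and the x axis of coarse_gauge_seat, either way round below 0.15 rad and linear speed of each of coarse_screw, fine_screw below 0.02 m/s and x of fine_screw_center in the frame of fine_gauge_seat between -0.02 and 0.02 m and y of fine_screw_center in the frame of fine_gauge_seat between -0.005 and 0.005 m and z of fine_screw_center in the frame of fine_gauge_seat between -0.003 and 0.0015 m and angle between fine_screw_center's own x axis and vertical between 1.5408 and 1.6008 rad and angle between the x axis of fine_screw_center and the x axis of fine_gauge_seat, either way round below 0.15 rad); the robot touches nothing.
It fails at once if a bystander on the bench was moved more than 30 mm (distance of any of nut, compound_bar, tin, brush, oil, jar, wrench from where it was at the start of the episode above 0.03 m).
It also fails if it takes over 72 s, if anything falls off the work surface, if the arm or the gripper's body presses on something with over 40 N, if the wrist force passes 120 N, or if a joint passes its speed limit or range.

### The arm

A 6-joint arm with a two-finger parallel gripper is mounted at the origin on the work surface. World frame = base frame: x ahead of the robot, y to its left, z up, the work surface at z = 0. Lengths are in m, angles in rad, forces in N, time in s.
With the tool pointing down it reaches from about 0.2 to 0.875 m from the base axis. Payload 3.4 kg.
Tool frame: the origin (TCP) lies between the finger pads; the fingertips stand 25 mm ahead of it and the grasp point (between the pads) lies 6 mm ahead of it (r.nose_length is the z of the fingertips in the tool frame, in m); z points along the fingers, y is the line along which they close (so a half turn about z gives the same grasp; the last joint's range is limited). The gripper opens to 94 mm and grips with 3 to 60 N. Pads are 16 mm wide; open, the fingers measure 119 mm over their backs; the gripper's body (75 mm by 177 mm) begins 78 mm behind the grasp point.
Start: joints at [-1.339, 0.276, 1.505, -0, 1.361, -0.121], TCP at [0.199, -0.54, 0.23] pointing down, gripper open.
Joint ranges: [-2.89, 2.89], [-0.75, 2.08], [0.22, 2.7], [-1.18, 4.32], [0.11, 2.71], [-2.7, 2.7]. Speed limits (rad/s): [2.57, 2.57, 3.14, 3.14, 3.14, 3.14].

### API

Orientations are given as a unit quaternion [w, x, y, z].
In Python, from plant import r, gripper_to, inverse_kinematics, vision, models, telemetry gives the robot as it stands. Calls block until the motion is done:
- r.move_to(position, orientation): joint-space move of the TCP to a pose.
- r.move_l(position, rot=None, vel=0.15, guard=None): straight line of the TCP; rot=None keeps the orientation; vel is the mean speed in m/s. With guard (N) it stops when the force on the tool has changed by that much, and returns True; else False.
- r.movej(angles): joint-space move.
- gripper_to(opening, f_grip=None): finger opening in m; f_grip is the grip in N (None keeps the last); returns when the fingers have stopped.
- r.hold(seconds).
- inverse_kinematics(position, orientation): joint angles nearest the present ones, or None.
- vision.snapshot(name): name is "side" or "top" or "wrist"; returns the picture (480x640x3 uint8, red, green, blue); there is no depth.
- vision.get_calibration(name): a dict with "fx", "fy", "cx", "cy" (pixels), "D" ([k1, k2, p1, p2, k3] as OpenCV has them; the pictures are not rectified), "position" and "orientation" of the camera in the world. Camera axes: x right, y down, z forward; pixel columns grow to the right and rows downward; lengths in m; the calibration is good to about 2 mm. A picture is of the moment at which its call begins: read the wrist's pose just before it. get_calibration takes no time and is no camera call; for the wrist camera it gives the pose at the moment of the call.
A pose or a line that the arm cannot do raises r.PlanningError and nothing moves.
- r.sign_off(): hands the job in; it is judged then, once.
Trained networks look in the newest picture that a camera, given by its name, has taken for a name from the list of things; names that differ only in an ending like _2 or _b are one class to them, and where a whole thing is asked for, a point or a joint stands for the part that bears it (a point fixed in the world has none). Each returns a list of dicts, best first, with "score" (0 to 1); they miss things now and then, are a little off and sometimes report something else, mostly with a low value. They report only what shows in the picture. A call takes as long as a camera call. They do not tell look-alikes from the thing itself.
- models.boxes_of(thing, camera): "at" ([x, y, z] in m, in world coordinates, good to about 4 mm: the middle of the surface that is visible of it).
- models.regions_of(thing, camera): "pixels" (480x640 bool, what is visible of it).
- models.mark_of(thing, camera): "at" ([x, y, z] in m, in world coordinates, good to about 4 mm: a listed point, or the origin of a listed thing).
Readings, each from a call of its own:
- telemetry.current_t(): time.
- telemetry.current_joints(): joint angles.
- telemetry.current_dq(): joint speeds.
- telemetry.current_joint_efforts(): joint torques, N m.
- telemetry.current_ee_pos(): TCP position.
- telemetry.current_tool_rot(): TCP orientation.
- telemetry.current_wrist_force(): force on the tool from outside, world axes, zero at the start.
- telemetry.current_torque(): the same for the moment, N m.
- telemetry.current_opening(): finger opening in m.
- telemetry.current_finger_force(): force on a finger pad.
Only numpy, scipy, OpenCV 4.12 (cv2) and the standard library are available. Lean on these libraries where they do the work, as an engineer would, in place of code of your own. Each camera call takes 0.05 s, during which the arm holds its last target. There are 200 camera calls.

## Working session

There is one attempt and no reset: what is moved stays moved. The work goes in short steps, each a Python script; the robot and the scene stay as the last script left them, time stands still between calls to the robot, and variables do not carry over. Pictures are saved under pics/ and viewed, at most 10 in all, crops included, and the job is handed in when it is done.

```bash
ls; mkdir -p pics; python3 - <<'E'
from plant import r, vision, models, telemetry
import cv2
for c in("top","side"):
    cv2.imwrite(f"pics/{c}0.png",vision.snapshot(c)[:,:,::-1])
    k=vision.get_calibration(c);print(c,{a:(b if isinstance(b,(int,float)) else [round(float(x),4) for x in b]) for a,b in k.items()})
    for t in ["coarse_screw_center","fine_screw_center","coarse_gauge_seat","fine_gauge_seat","rack","mat_top","coarse_gauge","fine_gauge","nut","compound_bar","tin","brush","oil","jar","wrench"]:
        print(t,[(round(d["score"],2),[round(float(x),3) for x in d["at"]]) for d in models.mark_of(t,c)[:3]])
print(telemetry.current_t())
E
```

```text
pics
top {'fx': 491.19705788953223, 'fy': 491.19705788953223, 'cx': 317.16412961555625, 'cy': 242.5873200804277, 'D': [-0.127, 0.0, 0.0, 0.0, 0.0], 'position': [0.4275, -0.0594, 1.2034], 'orientation': [0.032, -0.7031, 0.7099, -0.024]}
coarse_screw_center [(0.91, [0.519, -0.216, 0.036])]
fine_screw_center [(0.95, [0.289, -0.191, 0.009]), (0.7, [0.275, -0.498, 0.01]), (0.63, [0.368, -0.331, 0.009])]
coarse_gauge_seat [(0.71, [0.46, 0.275, 0.057])]
fine_gauge_seat [(0.39, [0.657, -0.365, -0.003])]
rack [(0.81, [0.543, -0.254, 0.002])]
mat_top [(0.88, [0.521, -0.065, 0.002]), (0.65, [0.495, 0.086, 0.0])]
coarse_gauge [(0.8, [0.466, 0.273, 0.001]), (0.22, [0.519, -0.218, 0.038])]
fine_gauge [(0.75, [0.494, 0.088, -0.0])]
nut [(0.65, [0.442, 0.009, -0.001])]
compound_bar [(0.87, [0.709, 0.177, 0.002])]
tin [(0.6, [0.674, 0.026, -0.002]), (0.38, [0.443, 0.393, 0.002])]
brush [(0.72, [0.441, 0.391, 0.001])]
oil [(0.78, [0.659, -0.364, -0.0])]
jar [(0.81, [0.653, 0.379, -0.004]), (0.52, [0.433, 0.009, -0.002])]
wrench [(0.62, [0.73, -0.164, -0.003]), (0.49, [0.674, 0.03, -0.002])]
side {'fx'
[... 323 characters left out ...]
1]), (0.83, [0.275, -0.501, 0.008]), (0.76, [0.517, -0.283, 0.033])]
coarse_gauge_seat [(0.86, [0.46, 0.267, 0.055])]
fine_gauge_seat [(0.59, [0.493, 0.09, 0.056])]
rack [(0.71, [0.544, -0.256, 0.001])]
mat_top [(0.64, [0.71, 0.176, -0.001]), (0.56, [0.515, -0.066, 0.005])]
coarse_gauge [(0.87, [0.46, 0.271, -0.002])]
fine_gauge [(0.66, [0.495, 0.083, -0.001])]
nut [(0.64, [0.439, 0.009, 0.002])]
compound_bar [(0.78, [0.71, 0.173, -0.002])]
tin [(0.91, [0.668, 0.032, 0.002])]
brush [(0.69, [0.441, 0.394, -0.002])]
oil [(0.71, [0.658, -0.367, -0.001]), (0.29, [0.727, -0.167, -0.002])]
jar [(0.98, [0.649, 0.38, 0.001]), (0.58, [0.492, 0.086, 0.056])]
wrench [(0.58, [0.728, -0.163, 0.001])]
1.6
```

View pics/top0.png

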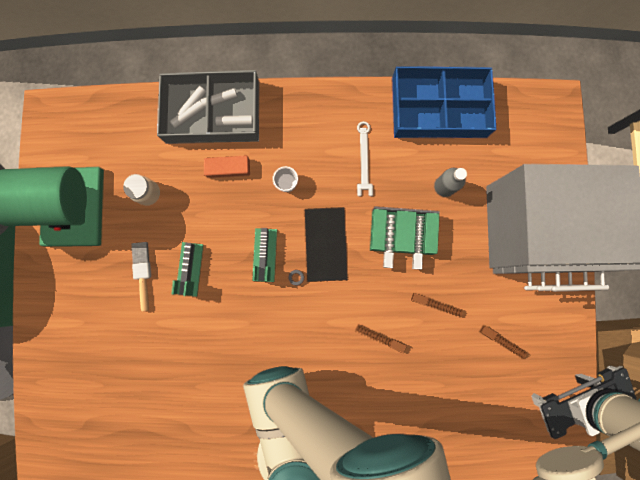

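View pics/side0.png

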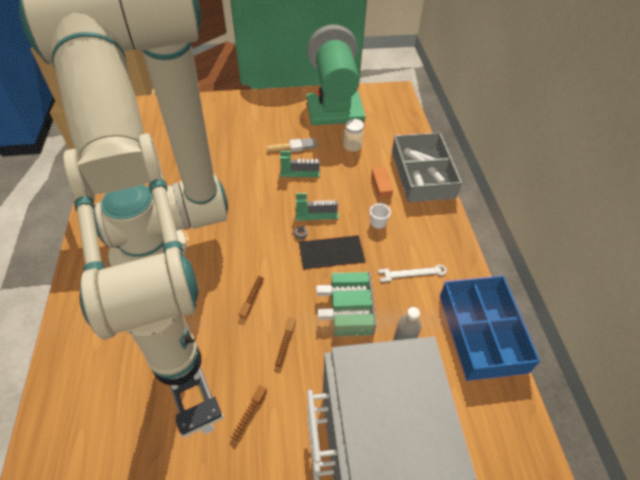

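The top view shows the coarse screw in the left slot (390,240) and the fine one in the right slot (419,240), square ends toward the robot. The coarse gauge is at (188,270), the fine gauge at (265,255) and the mat at (326,244); all cheeks are on the robot side, and the brown screws are decoys. Next I take close wrist views.

```bash
cat > h.py <<'E'
from plant import r, gripper_to, inverse_kinematics, vision, models, telemetry
import numpy as np, cv2
from scipy.spatial.transform import Rotation as R
def q(yaw):  # tool down, tool x along yaw (so fingers close across it)
    x=(R.from_euler('z',yaw)*R.from_euler('x',np.pi)).as_quat(); return [x[3],x[0],x[1],x[2]]
def rays(uv,k):
    K=np.array([[k["fx"],0,k["cx"]],[0,k["fy"],k["cy"]],[0,0,1]])
    p=cv2.undistortPoints(np.array(uv,float).reshape(-1,1,2),K,np.array(k["D"],float))[:,0]
    o=k["orientation"]; M=R.from_quat([o[1],o[2],o[3],o[0]]).as_matrix()
    return np.c_[p,np.ones(len(p))]@M.T
def pix(uv,z,k):
    d=rays(uv,k); c=np.array(k["position"]); return c+d*((np.broadcast_to(z,len(d))-c[2])/d[:,2])[:,None]
E
python3 - <<'E'
from h import *
import json
print(np.round(telemetry.current_tool_rot(),3), np.round(vision.get_calibration("wrist")["position"],3),np.round(vision.get_calibration("wrist")["orientation"],3))
cal={}
for n,p in dict(rack=[0.44,-0.25,0.24],fine=[0.42,0.087,0.24],coarse=[0.39,0.27,0.24]).items():
    for s in (0,):
        j=inverse_kinematics(p,q(s)); print(n,np.round(j,2))
    r.move_to(p,q(0)); k=vision.get_calibration("wrist")
    cal[n]={a:(b if isinstance(b,float) else list(map(float,b))) for a,b in k.items()}
    cv2.imwrite(f"pics/w_{n}.png",vision.snapshot("wrist")[:,:,::-1])
    print(np.round(k["position"],4),telemetry.current_t())
    for t in ["coarse_screw_center","fine_screw_center","coarse_gauge_seat","fine_gauge_seat"]:
        print(t,[(round(d["score"],2),np.round(d["at"],3).tolist()) for d in models.mark_of(t,"wrist")[:2]])
json.dump(cal,open("cal.json","w"))
E
```

```text
[ 0.     0.984  0.175 -0.   ] [ 0.263 -0.514  0.384] [ 0.099  0.814 -0.568 -0.069]
rack [-0.65  0.17  1.63 -0.    1.35  0.92]
[ 0.508  -0.2492  0.3934] 3.0583
coarse_screw_center [(0.55, [0.523, -0.221, 0.035])]
fine_screw_center [(0.96, [0.513, -0.289, 0.034]), (0.79, [0.364, -0.336, 0.013])]
coarse_gauge_seat []
fine_gauge_seat []
fine [ 0.04  0.05  1.77 -0.    1.33  1.61]
[0.4885 0.0879 0.3935] 4.5833
coarse_screw_center [(0.71, [0.435, 0.008, 0.004])]
fine_screw_center [(0.2, [0.519, -0.068, 0.002])]
coarse_gauge_seat [(0.6, [0.46, 0.27, 0.053])]
fine_gauge_seat [(0.93, [0.492, 0.084, 0.054])]
coarse [ 0.46  0.12  1.69 -0.    1.34  2.03]
[0.4583 0.271  0.3932] 5.6
coarse_screw_center []
fine_screw_center []
coarse_gauge_seat [(0.96, [0.463, 0.268, 0.053])]
fine_gauge_seat [(0.56, [0.495, 0.084, 0.054])]
```

View pics/w_rack.png

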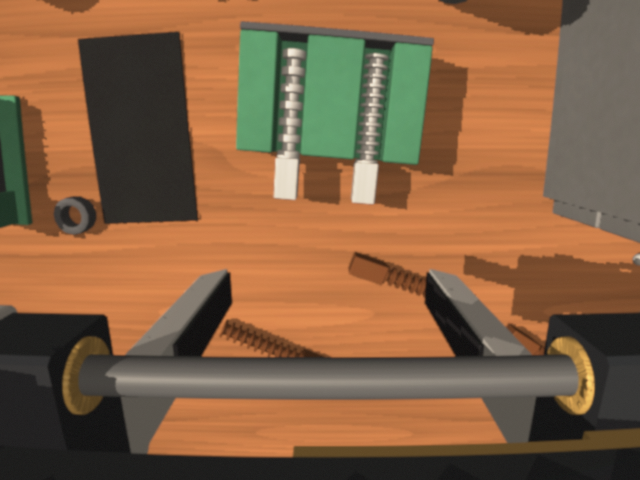

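View pics/w_fine.png

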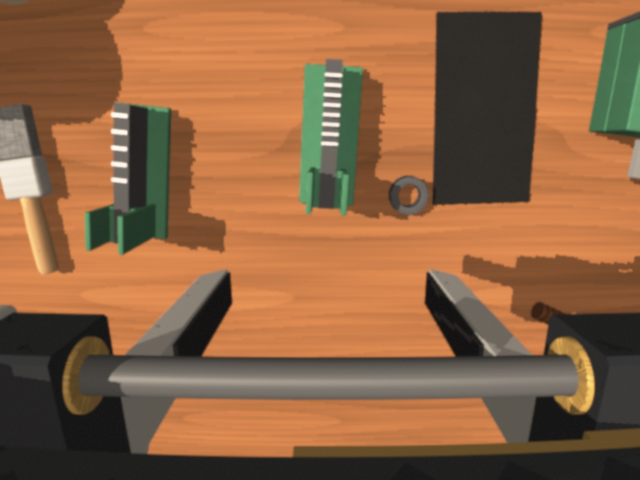

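View pics/w_coarse.png

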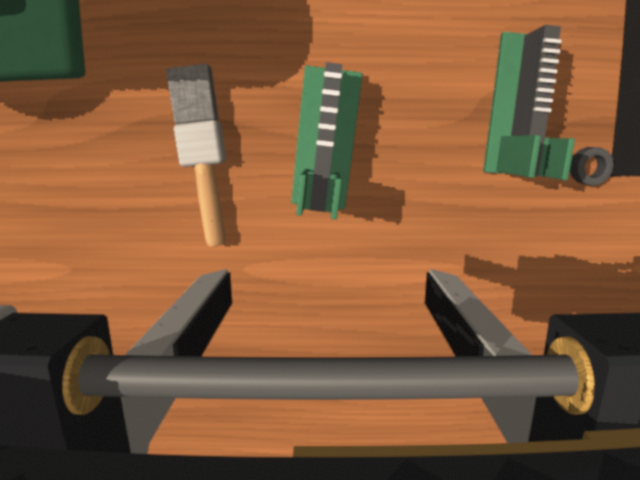

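The rack view shows the coarse screw from (294,48) to (286,198) and the fine screw from (377,52) to (364,202). The fine gauge teeth run from (334,74) to (330,149), and the coarse gauge teeth from (332,74) to (325,143). I'll extract the exact tooth blobs and screw outlines next.

```bash
python3 - <<'E'
from h import *
import json
cal=json.load(open("cal.json"))
def mask(n,box,thr=150,sat=60):
    im=cv2.imread(f"pics/w_{n}.png"); hsv=cv2.cvtColor(im,cv2.COLOR_BGR2HSV)
    m=((hsv[...,2]>thr)&(hsv[...,1]<sat)).astype(np.uint8); o=np.zeros_like(m); a,b,c,d=box; o[b:d,a:c]=m[b:d,a:c]; return o
for n,box in dict(fine=(315,62,350,165),coarse=(312,62,348,165)).items():
    N,l,s,c=cv2.connectedComponentsWithStats(mask(n,box)); ok=s[1:,4]>12
    w=pix(c[1:][ok],0.0485,cal[n])[:,:2]; print(n,s[1:,4]); print(np.round(w,4).tolist())
    w=w[np.argsort(w[:,0])]; d=w[-1]-w[0]; print("len",np.hypot(*d),"yaw",np.arctan2(d[1],d[0]),"mid",w.mean(0), "plate end z45:",pix([[334,61]],0.045,cal[n])[0])
for n,box in dict(coarse=(268,40,306,205),fine=(348,44,392,210)).items():
    N,l,s,c=cv2.connectedComponentsWithStats(mask("rack",box)); m=mask("rack",box)
    sq=np.argmax(s[1:,4])+1; v,u=np.nonzero(m); 
    lo=v>158; a=pix([[u[lo].mean(),v[lo].mean()]],0.045,cal["rack"])[0]; hi=v<150; b=pix([[u[hi].mean(),v[hi].mean()]],0.043,cal["rack"])[0]
    e=pix([[u[v>v.max()-4].mean(),v.max()+.5]],.045,cal["rack"])[0]; t=pix([[u[v<v.min()+4].mean(),v.min()-.5]],.042,cal["rack"])[0]
    print("screw",n,"sq",a,"thr",b,"yaw",np.arctan2(*(b-a)[[1,0]]),"ends",e,t,np.hypot(*(t-e)[:2]))
E
```

```text
fine [97 94 91 92 90 93 92 87]
[[0.5418, 0.0837], [0.5338, 0.0843], [0.5259, 0.0847], [0.5179, 0.0852], [0.5099, 0.0856], [0.502, 0.0862], [0.4939, 0.0867], [0.4861, 0.0871]]
len 0.05582203739697178 yaw -0.062271063629756214 mid [0.51390786 0.08544454] plate end z45: [0.55285657 0.08273223 0.045     ]
coarse [107 106 104 102 101]
[[0.5113, 0.2674], [0.4974, 0.2689], [0.4836, 0.2707], [0.4697, 0.2722], [0.4558, 0.2737]]
len 0.055896849103175016 yaw -0.11224338215360724 mid [0.48356314 0.27058578] plate end z45: [0.52240949 0.26565528 0.045     ]
screw coarse sq [ 0.47519138 -0.21238073  0.045     ] thr [ 0.54279312 -0.21825997  0.043     ] yaw -0.08675063367466149 ends [ 0.45719411 -0.21165801  0.045     ] [ 0.58333344 -0.22029755  0.042     ] 0.12643485331853468
screw fine sq [ 0.47260896 -0.28133386  0.045     ] thr [ 0.54069324 -0.2875866   0.043     ] yaw -0.09158121386376875 ends [ 0.4527073  -0.28138323  0.045     ] [ 0.57947898 -0.2903721   0.042     ] 0.1270899689923638
```

```bash
cat >> h.py <<'E'
def fwd(yaw): return np.array([np.cos(yaw),np.sin(yaw),0])
def to_mat(p,yaw,name):
    p=np.array(p)
    gripper_to(0.045,40)
    r.move_to([*p,.14],q(yaw)); r.move_l([*p,.052],vel=.2)
    gripper_to(0.0,50); print("grip",telemetry.current_opening())
    r.move_l([*p,.15],vel=.2); print("lift",telemetry.current_opening(),np.round(telemetry.current_torque(),3))
    r.move_to([.462,-.066,.09],q(0))
    g=r.move_l([.462,-.066,.0295],vel=.1,guard=6); print("down",g,telemetry.current_ee_pos())
    gripper_to(0.045); r.move_l([.462,-.066,.09],vel=.25); view(name)
def view(name):
    r.move_to([.44,-.066,.24],q(0)); r.hold(.15); k=vision.get_calibration("wrist"); im=vision.snapshot("wrist")[:,:,::-1]
    cv2.imwrite(f"pics/m_{name}.png",im); hsv=cv2.cvtColor(im.copy(),cv2.COLOR_BGR2HSV)
    m=((hsv[...,2]>110)&(hsv[...,1]<70)).astype(np.uint8); m[:30]=0;m[235:]=0;m[:,:270]=0;m[:,375:]=0
    v,u=np.nonzero(m); W=pix(np.c_[u,v],.021,k)[:,:2]; c=W.mean(0)
    ax=np.linalg.svd(W-c,full_matrices=False)[2][0]; ax*=np.sign(ax[0])
    s=(W-c)@ax; print("t",telemetry.current_t(),"ends",s.min(),s.max(),"len",np.ptp(s))
    ctr=c+ax*(s.min()+s.max())/2; yaw=np.arctan2(ax[1],ax[0])
    n=np.array([-ax[1],ax[0]]); print("halfwidth sq/thr",[np.ptp((W-ctr)[f]@n) for f in (s<-.03,s>.03)])
    print("centre",ctr,"yaw",yaw); cv2.imwrite(f"pics/mk_{name}.png",np.hstack([im[20:240,250:400],cv2.cvtColor(m[20:240,250:400]*255,cv2.COLOR_GRAY2BGR)]))
    N,l,st,cc=cv2.connectedComponentsWithStats(m); o=st[1:,4]>15; print(np.round(((pix(cc[1:][o],.022,k)[:,:2]-ctr)@ax)*1e3,1),st[1:,4][o])
E
python3 - <<'E'
from h import *
r.move_to([.45,-.2125,.2],q(-.088))
to_mat([.4751,-.2125],-.088,"coarse")
E
```

```text
grip 0.01964197403015471
lift 0.019542581383112892 [ 0.035  0.096 -0.027]
down True [ 0.46192811 -0.06725399  0.03073909]
t 13.7167 ends -0.0671740521707641 0.06507471020826423 len 0.13224876237902833
halfwidth sq/thr [np.float64(0.06752823970031976), np.float64(0.018804075583910843)]
centre [ 0.50347795 -0.06511826] yaw 0.0038377371969715328
[1.9] [2767]
```

View pics/mk_coarse.png

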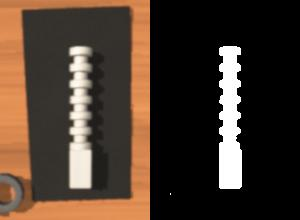

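The screw lies flat on the mat, square end toward the robot. A few stray nut pixels got into the mask, so I'll keep only the largest blob.

```bash
python3 - <<'E'
s=open("h.py").read()
s=s.replace("    v,u=np.nonzero(m);","    _,L,S,_=cv2.connectedComponentsWithStats(m); m=(L==1+np.argmax(S[1:,4])).astype(np.uint8)\n    v,u=np.nonzero(m);")
s=s.replace("    N,l,st,cc=","    return ctr,yaw\n    N,l,st,cc=")
open("h.py","w").write(s)
E
python3 - <<'E'
from h import *
view("coarse")
E
```

```text
t 14.1667 ends -0.06150712461690952 0.06558932023172555 len 0.12709644484863508
halfwidth sq/thr [np.float64(0.020986764238554403), np.float64(0.018978435505644826)]
centre [ 0.50632084 -0.06502149] yaw 0.0048399333527412505
```

```bash
cat >> h.py <<'E'
def to_gauge(ctr,yaw,seat,gyaw,off):
    p=np.r_[ctr,0]+off*fwd(yaw)
    gripper_to(0.045,40); r.move_to([p[0],p[1],.09],q(yaw)); r.move_l([p[0],p[1],.030],vel=.15)
    gripper_to(0.0,50); print("grip",telemetry.current_opening())
    r.move_l([p[0],p[1],.15],vel=.25); print("lift",telemetry.current_opening(),np.round(telemetry.current_torque(),3))
    b=np.r_[seat,0]+off*fwd(gyaw)
    r.move_to([*b[:2],.15],q(gyaw)); r.move_l([*b[:2],.083],vel=.12)
    for d in (0,.002,-.002,.004,-.004,.006,-.006):
        t=b+d*fwd(gyaw)
        if d: r.move_l([*t[:2],.081],vel=.1)
        g=r.move_l([*t[:2],.0712],vel=.03,guard=5); z=telemetry.current_ee_pos()[2]
        print("try",d,g,z,telemetry.current_wrist_force(),telemetry.current_t())
        if z<.0736: return True
    return False
def release():
    p=telemetry.current_ee_pos(); gripper_to(0.045); r.move_l([p[0],p[1],.16],vel=.25)
E
python3 - <<'E'
from h import *
print(to_gauge([.5063,-.0650],.0048,[.4587,.2734],-.112,-.0035))
E
```

```text
grip 0.01820942970120102
lift 0.01796388174432565 [ 0.046  0.017 -0.051]
try 0 True 0.07276754493677737 [-0.24334487 -0.21783768  3.80586064] 19.2083
True
```

```bash
python3 - <<'E'
from h import *
release(); r.move_to([.39,.27,.24],q(0)); r.hold(.1)
im=vision.snapshot("wrist")[:,:,::-1]; cv2.imwrite("pics/g_c.png",cv2.resize(im[30:250,240:420],None,fx=2,fy=2))
print([(d["score"],np.round(d["at"],4)) for d in models.mark_of("coarse_screw_center","wrist")[:2]],telemetry.current_t())
E
```

```text
[(0.59, array([0.4612, 0.2742, 0.0582]))] 21.0167
```

View pics/g_c.png

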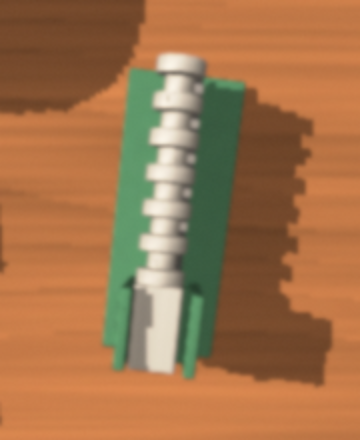

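The coarse screw is on its gauge with the square end between the cheeks, and the teeth show in its grooves at the right edge. The contact height of 72.8 mm fits home (72) rather than riding high (75.5). The grey strip on the square end is the cheek's shadow. Next is the fine screw.

```bash
python3 - <<'E'
from h import *
r.move_to([.45,-.2813,.2],q(-.09))
to_mat([.4706,-.2813],-.09,"fine")
c,y=view("fine")
if abs(y)<.1 and abs(c[0]-.505)<.02 and abs(c[1]+.066)<.008:
    print(to_gauge(c,y,[.4919,.0868],-.0623,-.008))
E
```

```text
grip 0.019373371356154488
lift 0.019854472331579706 [ 0.046  0.13  -0.015]
down True [ 0.46201439 -0.06738568  0.03111448]
t 28.675 ends -0.060797576605353905 0.06672303870025205 len 0.12752061530560596
halfwidth sq/thr [np.float64(0.02080669872452344), np.float64(0.017905980673195574)]
centre [ 0.50667419 -0.06530432] yaw 0.0033309229618241564
t 29.125 ends -0.06020578873836074 0.0667196944915039 len 0.12692548322986463
halfwidth sq/thr [np.float64(0.02097713178344704), np.float64(0.01807840570335493)]
centre [ 0.50723194 -0.06521297] yaw 0.0014068981340970535
grip 0.01730485795268334
lift 0.01736431550671136 [ 0.029  0.075 -0.037]
try 0 True 0.07273714605118006 [-0.41143536 -0.59847856  3.42633053] 33.5583
True
```

```bash
python3 - <<'E'
from h import *
release(); r.move_to([.42,.087,.24],q(0)); r.hold(.1)
im=vision.snapshot("wrist")[:,:,::-1]
a=cv2.resize(im[30:250,240:420],None,fx=2,fy=2)
r.move_to([.3,-.3,.35],q(0)); r.hold(.2)
s=vision.snapshot("side")[:,:,::-1]; b=cv2.resize(s[130:240,250:350],None,fx=4,fy=4,interpolation=cv2.INTER_CUBIC)
cv2.imwrite("pics/g_f.png",np.hstack([a,b])); print(telemetry.current_t())
E
```

```text
37.125
```

View pics/g_f.png

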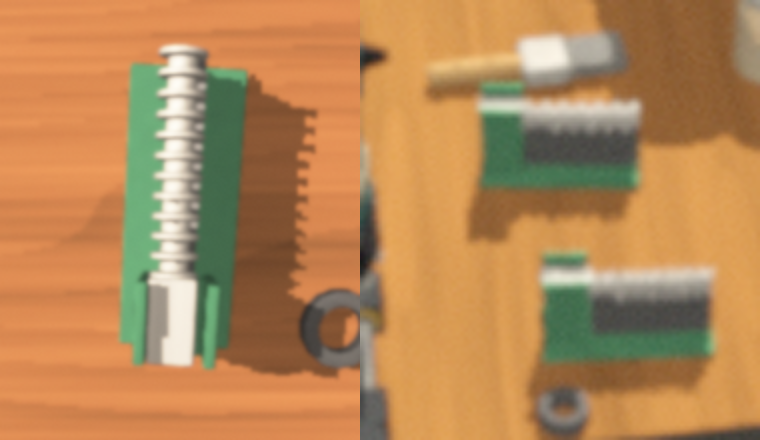

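Both screws lie level on their gauges, with the square ends between the cheeks. Both made contact at 72.7–72.8 mm. The guard tripped about 1 mm early on the mat, so this matches home (72) and not riding high (75.5). Handing in.

```bash
python3 -c "
from plant import r
print(r.sign_off())"
```

```text
the job is handed in; nothing more can be done
None
```

I laid both screws on their matching gauge plates, square ends between the cheeks. Contact heights and camera views indicate they are level and fully home, and I handed the job in at about 37 s on the robot clock; no verdict came back.

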